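# Index the seal table to the next hole

## Robot

A 6-joint arm with a two-finger parallel gripper is mounted at the origin on the work surface. World frame = base frame: x ahead of the robot, y to its left, z up, the work surface at z = 0. Lengths are in m, angles in degrees, forces in N, time in s.
With the tool pointing down it reaches from about 0.4 to 0.825 m from the base axis. Payload 7 kg.
Tool frame: the origin (TCP) lies at the very end of the fingers, on their centre line; the grasp point (between the pads) lies hold_point_z behind it (hold_point_z is the distance from the TCP to the grasp point, in m); z points along the fingers, y is the direction in which the jaws open and shut (so a half turn about z gives the same grasp; the last joint's range is limited). The gripper opens to 88 mm and grips with 3 to 60 N. Pads are 19 mm wide; open, the fingers measure 130 mm over their backs; the gripper's body (78 mm by 193 mm) begins 47 mm behind the grasp point.
Start: joints at [80.392, 20.546, 0.682, 0, -70.136, -16.507], TCP at [0.297, 0.606, 0.227] pointing down, gripper open.
Joint ranges: [-176.03, 176.03], [-82.01, 121.73], [-58.28, 71.71], [-173.87, 95.51], [-174.79, -0.11], [-173.66, 173.66]. Speed limits (degrees/s): [136.94, 136.94, 172.46, 180, 180, 180].

## Interface

Orientations are given as [roll, pitch, yaw] about the fixed x, y, z axes, in that order (R = Rz(yaw) Ry(pitch) Rx(roll)).
In Python, from plant import get_obs, snapshot, close_job, hold_point_z gives the robot as it stands. The module is installed in compiled form; this text tells all that it offers.
- The arm moves only by the tool jog_arm, never from a script. Its argument "commands" is a list of rows, each a list of 4 numbers: the shift along the world's x, y, z in mm, then the turn about the world's z in degrees. In form: [[x, y, z, turn], ...]. A call has exactly 10 rows; each row shifts and turns the commanded pose from where the row before left it; what a row does not reach is not made up. A row lasts 1/12 s, in which the tool goes at most 41.7 mm and 7.16 degrees, less where a joint would pass 70% of its speed; a pose out of reach is approached as far as the arm can. A call is refused whole if a number of a shift passes 41.7 or a number of a turn 7.16, either way. A call with a gripper value outside its range is refused whole. "fingers" is the finger opening in mm, from 0 to 87.6, set as the call begins (left out, the last holds). The fingers move at their own pace and stop on an object; the grip force is fixed at half the most. Time passes only in rows, so rows that do not move let the fingers close, or fill a call up. It gives the time, the measured TCP pose, the force and the opening at its end, in the units of the state.
- get_obs(): the state, without advancing time (a new reading comes with each control period).
- snapshot(name): name is "scene" or "top" or "wrist"; returns a dict with "image" (400x640x3 uint8, red, green, blue), "fov_y" (degrees; the focal length in pixels is half the picture's height over the tangent of half this angle, whatever the lens; pixels are square), "cx", "cy" (the principal point, pixels), "rvec" (rotation vector, rad) and "tvec" (3), from world to camera coordinates, as OpenCV has them; the wrist camera has in their place "mount" (4x4, takes a point from camera to tool coordinates, whose origin is the TCP and whose axes are the flange's). Camera axes: x right, y down, z forward; pixel columns grow to the right and rows downward; lengths in m; the calibration is good to about 2 mm. The wrist camera is an equidistant fisheye: a pixel r from the principal point sees the ray r / f radians off the axis. A picture is of the moment at which its call begins: read the wrist's pose just before it. There is no depth.
- close_job(): hands the job in, once; it reports no verdict.
The state is a dict: "clock": time; "joint_pos": joint angles; "qvel": joint speeds; "tau": joint torques, N m; "tool_pos": TCP position; "orientation": TCP orientation; "force": force on the tool from outside, world axes, zero at the start; "moment": the same for the moment, N m; "opening": finger opening in m.
Only numpy, scipy, OpenCV 4.12 (cv2) and the standard library are available. Lean on these libraries where they do the work, as an engineer would, in place of code of your own. Each camera call takes 0.05 s, during which the arm holds its last target.

## Task

Index the rotary table so the housing presents its next seal pocket: press the red plunger in with the fingertips and, while it is in, push the yellow plate to turn the table anticlockwise (seen from above) to the next hole, no further, where its pin drops home and the plunger comes fully up again. Nothing is to be gripped or lifted: the cream ring stays seated on the housing and the loose parts on the bench stay where they are. Finish with the hand clear.

Things in the scene. Friction and masses are not known exactly. Their poses are not given: they have to be found in the camera images.
- platter (a joint): Rotary table: steel disc, 210 mm across, top 45 mm above the bench, upright axis, a teal roller end housing (124 mm flange, top 108 mm above the bench) on its centre. Value in rad, 0 at the starting hole, growing anticlockwise from above; holes every 60 degrees, next at 1.047. Turns stiffly (0.25 N m), stays where left; locked, with 0.01 rad play, while the pin is in a hole.
- plunger (a joint): Red plunger on the table's index arm, pressed straight down; m, 0 up, 0.014 at its stop; spring 3.5 to 9.5 N. A link inside lifts the brass index pin as far as the plunger goes down; the pin sits 10 mm deep, so from 0.010 the table is free. Let go between holes, the pin rides on the ring (plunger stays 0.010 down) and snaps home at the next hole, the plunger springing fully up.
- plunger_top (a point): Centre of the flat top of the red plunger (44 mm diameter head, 10 mm thick); 92 mm above the bench when up, 78 mm at its stop. It lies 135 mm from the table's axis and goes round with the table. The black arm block under it has its top 66 mm above the bench.
- push_plate (a point): Upper part of the face of the yellow push plate (56 mm along the radius, 9 mm thick, top 118 mm above the bench, this point 105 mm) on the arm, anticlockwise of the plunger. The face is 28 mm from the plunger's axis and looks clockwise, towards it; pushing on it from the plunger's side, or dragging the pressed plunger, turns the table.
- table_axis (a point): Point on the rotary table's axis at the level of its top, 45 mm above the bench. It stands on a fixed round iron foot, 330 mm across, with a grey index ring 310 mm across, 30 mm high; place and yaw of the foot vary. The seal insertion tool with its long iron lever stands on the same foot, 150 degrees anticlockwise of the next hole.
- next_hole (a point): Centre of the mouth of the next index hole, a brass-edged dark hole in the top of the grey ring, 30 mm above the bench and 135 mm from the axis, 60 degrees anticlockwise of where the plunger starts.
- spacer_a_mid (a point): Centre of the cream nylon spacer ring (80 mm outside, 52 mm bore, 14 mm high) that lies loosely over the 44 mm boss on top of the teal housing; leave it there, it turns with the housing.
- spacer_seat (a point): Where the centre of that ring should stay, within 12 mm: on the axis, 104 mm above the bench.
- spacer_b: Second cream nylon spacer ring, 80 mm across, 14 mm high, on the bench; origin under its centre. Leave alone.
- grease_cap: Orange grease cap, 48 mm diameter, 36 mm high, on the bench; origin under its centre. Leave alone.
- puller_jaw: Steel bearing puller jaw, 130 mm long along its x, 14 mm thick, on the bench; origin under its middle. Leave alone.
- bearing: Steel ball bearing, 72 mm across, 18 mm high, on the bench; origin under its centre. Leave alone.

How it is judged:
By the outcome, as a careful person would: the job done as asked, in the order asked, and still so for the second after the job is handed in, with the robot touching nothing.
It also fails if it takes over 45 s, if anything falls off the work surface, if the arm or the gripper's body presses on something with over 40 N, if the wrist force passes 120 N, or if a joint passes its speed limit or range.

## Working session

There is one attempt and no reset: what is moved stays moved. The work goes in short steps, Python scripts to look and compute and a tool call to move; the robot and the scene stay as the last step left them, time stands still between calls to the robot, and variables do not carry over. Pictures are saved under pics/ and viewed, and the job is handed in when it is done.

Besides the shell and the picture viewer there is one more tool, called after "Request:" in YAML: its name, and indented under it one key for each argument. jog_arm: Moves the arm, as the interface text tells. Its arguments: {"type":"object","properties":{"commands":{"type":"array","items":{"type":"array","items":{"type":"number"}}},"fingers":{"type":"number"}},"required":["commands"]}

```bash
mkdir -p pics; cat > h.py <<'E'
import numpy as np, cv2
from plant import get_obs, snapshot, close_job, hold_point_z
def save(name,fn):
    s=snapshot(name); cv2.imwrite('pics/'+fn,s['image'][:,:,::-1]); 
    np.save('pics/'+fn+'.npy',s,allow_pickle=True); return s
def ray(s,u,v):
    f=200/np.tan(np.radians(s['fov_y'])/2)
    R=cv2.Rodrigues(np.array(s['rvec'],float))[0]; t=np.array(s['tvec'],float).ravel()
    return -R.T@t, R.T@np.array([(u-s['cx'])/f,(v-s['cy'])/f,1])
def atz(s,u,v,z):
    o,d=ray(s,u,v); return o+d*(z-o[2])/d[2]
def proj(s,p):
    f=200/np.tan(np.radians(s['fov_y'])/2)
    R=cv2.Rodrigues(np.array(s['rvec'],float))[0]; t=np.array(s['tvec'],float).ravel()
    c=R@np.array(p)+t; return c[:2]/c[2]*f+[s['cx'],s['cy']]
def load(fn): return np.load('pics/'+fn+'.npy',allow_pickle=True).item()
E
python3 -c "
from h import *
print(get_obs(),hold_point_z)
for n in ['scene','top']:
  s=save(n,n+'0.png'); print(s['fov_y'],s['cx'],s['cy'],ray(s,320,200))
"
```

```text
{'clock': 0.0, 'joint_pos': array([ 8.03921159e+01,  2.05911025e+01,  6.32589206e-01, -1.95618255e-02,
       -7.01355593e+01, -1.65067599e+01]), 'qvel': array([-0.04118183,  0.05406121,  0.07623204,  0.0288901 , -0.08076069,
       -0.03646625]), 'tau': array([ 1.42080757e-03, -5.82723856e+01,  2.93050396e+01,  6.99701115e+00,
        7.12331981e-03, -1.60876893e-04]), 'tool_pos': array([0.29692597, 0.60563051, 0.2256192 ]), 'orientation': array([ 1.79904579e+02, -9.09982779e-03, -2.61212986e+01]), 'force': array([-0.75639673, -0.59005933, -0.63711317]), 'moment': array([-0.00288635, -0.05473264,  0.01207633]), 'opening': 0.08771909266207743} 0.0188
47.87325341169857 318.96767895158894 198.118101451316 (array([0.91330652, 0.33624859, 0.76485542]), array([-0.41735861, -0.52716502, -0.74022397]))
56.49441806219544 311.80525049667244 198.27419758382794 (array([ 0.47110601, -0.16769027,  0.85934868]), array([ 0.0938625 , -0.04221832, -0.99494398]))
```

View pics/scene0.png

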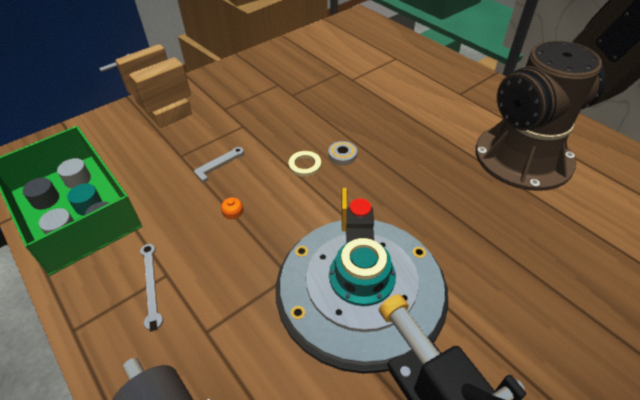

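View pics/top0.png

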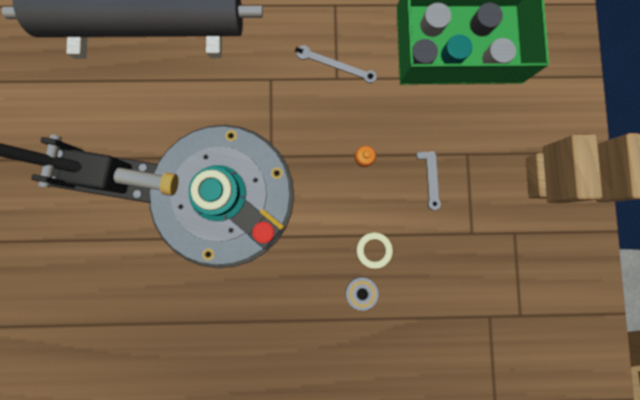

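The plunger (red) is at about (262,233) in top and (360,207) in scene. The next hole is the brass one at (277,173) in top. I'll enlarge to measure.

```bash
python3 -c "
from h import *
a=cv2.imread('pics/top0.png')[110:280,130:310]; b=cv2.imread('pics/scene0.png')[170:370,260:460]
cv2.imwrite('pics/topc.png',cv2.resize(a,None,fx=4.4,fy=3.5,interpolation=2)[:600] if 0 else cv2.resize(a,None,fx=3.5,fy=3.5,interpolation=2))
cv2.imwrite('pics/scec.png',cv2.resize(b,None,fx=3,fy=3,interpolation=2))
for fn in ['top0.png','scene0.png']:
  s=load(fn); im=s['image'].astype(int)
  m=((im[:,:,0]>180)&(im[:,:,1]<60)&(im[:,:,2]<60)).astype('uint8')
  n,l,st,c=cv2.connectedComponentsWithStats(m); print(st[1:],c[1:])
s=load('top0.png')
print(atz(s,262.5,232.5,.092),atz(s,277,173,.03),atz(s,211,190,.108))
"
```

```text
[[259 223   1   1   1]
 [271 227   1   1   1]
 [272 229   1   2   2]
 [272 232   1   2   2]
 [268 235   5   6   6]
 [255 238   2   2   2]
 [265 241   2   1   2]] [[259.         223.        ]
 [271.         227.        ]
 [272.         229.5       ]
 [272.         232.5       ]
 [270.16666667 237.5       ]
 [255.5        238.5       ]
 [265.5        241.        ]]
[[350 199  21  16 259]] [[360.03088803 206.28571429]]
[ 0.47838986 -0.08118063  0.092     ] [ 0.61180425 -0.10720478  0.03      ] [0.56556284 0.0206447  0.108     ]
```

View pics/topc.png

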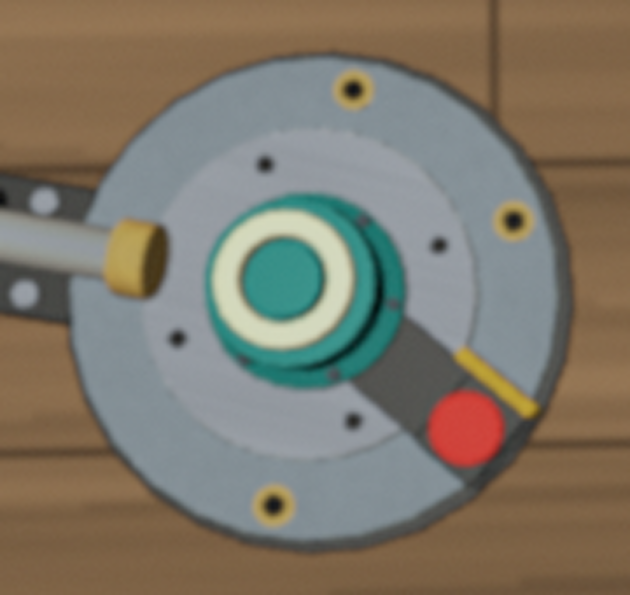

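View pics/scec.png

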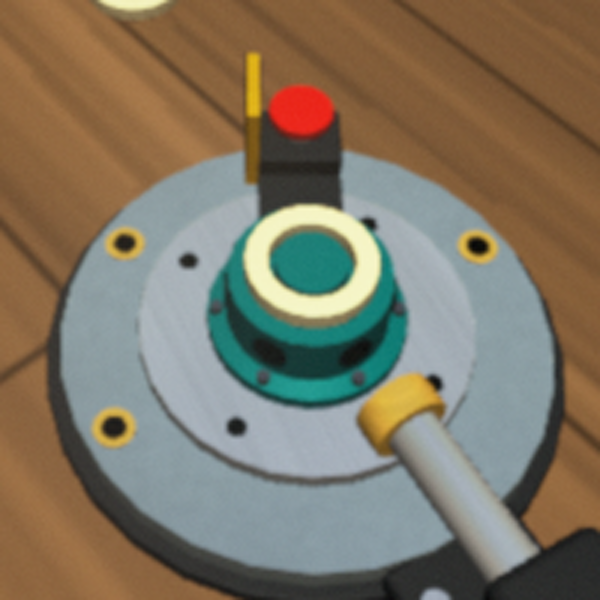

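```bash
python3 -c "
from h import *
from scipy.optimize import least_squares
s=load('top0.png'); q=load('scene0.png')
def tc(x,y): return (x/3.5+130-.36,y/3.5+110-.36)
def sc(x,y): return (x/3+260-.33,y/3+170-.33)
T={'pl':(466,429),0:(514,221),1:(353,90),-1:(274,505),'ring':(282,279)}
S={'pl':(301,110),0:(124,242),1:(114,427),-1:(478,246),'ring':(312,262)}
def pts(p):
  x,y,th=p; P={'pl':[x+.135*np.cos(th),y+.135*np.sin(th),.092],'ring':[x,y,.111]}
  for k,a in ((0,60),(1,120),(-1,-60)):
    P[k]=[x+.135*np.cos(th+np.radians(a)),y+.135*np.sin(th+np.radians(a)),.03]
  return P
def r(p,w):
  P=pts(p);o=[]
  for k in P:
    if 't' in w:o.append(proj(s,P[k])-tc(*T[k]))
    if 's' in w:o.append(proj(q,P[k])-sc(*S[k]))
  return np.ravel(o)
for w in ['t','s','ts']:
  z=least_squares(r,[.56,.0,-2],args=(w,)); print(w,z.x,np.degrees(z.x[2]),np.abs(z.fun).max(),pts(z.x)['pl'],pts(z.x)[0])
print(r(z.x,'ts').reshape(-1,2).round(1))
"
```

```text
t [ 0.56663862  0.0213318  -2.27406081] -130.29408671992033 0.17724000224487213 [np.float64(0.47933262935363236), np.float64(-0.08163743665362926), 0.092] [np.float64(0.6121595999895517), np.float64(-0.10576202725501818), 0.03]
s [ 0.56973665  0.0228341  -2.27744285] -130.4878634526828 1.022786971691687 [np.float64(0.4820829100982484), np.float64(-0.07983927646281778), 0.092] [np.float64(0.6148275308605099), np.float64(-0.10441295463038906), 0.03]
ts [ 0.56815645  0.02197598 -2.27547639] -130.37519364479658 1.8045572376410348 [np.float64(0.48070478082271306), np.float64(-0.08086955884460534), 0.092] [np.float64(0.6134974680281743), np.float64(-0.10518215279820312), 0.03]
[[-0.4 -0.8]
 [ 0.4 -1.3]
 [-0.2 -0.8]
 [ 0.3 -1.8]
 [-0.4 -0.5]
 [ 0.5  0.1]
 [-0.1 -0.6]
 [ 0.2 -0.3]
 [-0.4 -0.6]
 [ 0.  -0.1]]
```

Request:
jog_arm:
  commands:
    - [9,-34,0,-0.7]
    - [9,-34,0,-0.7]
    - [9,-34,0,-0.7]
    - [9,-34,0,-0.7]
    - [9,-34,0,-0.7]
    - [9,-34,0,-0.7]
    - [9,-34,0,-0.7]
    - [9,-34,0,-0.7]
    - [9,-34,0,-0.7]
    - [9,-34,0,-0.7]
  fingers: 0

```text
clock: 0.93
tool_pos: [0.387, 0.2642, 0.2264]
orientation: [180.0, 0.0, -33.1]
force: [0.8, 0.5, 0.8]
opening: 0.0262
```

Request:
jog_arm:
  commands:
    - [10,-35,0,-0.7]
    - [10,-35,0,-0.7]
    - [10,-35,0,-0.7]
    - [10,-35,0,-0.7]
    - [10,-35,0,-0.7]
    - [10,-35,0,-0.7]
    - [10,-35,0,-0.7]
    - [10,-35,0,-0.7]
    - [14,-35,0,-0.7]
    - [8,-30,0,-0.7]

```text
clock: 1.77
tool_pos: [0.4896, -0.0812, 0.2264]
orientation: [180.0, -0.0, -40.2]
force: [0.0, 0.2, 0.6]
opening: 0.0002
```

Request:
jog_arm:
  commands:
    - [1,-8,0,0]
    - [0,0,-10,0]
    - [0,0,-15,0]
    - [0,0,-15,0]
    - [0,0,-15,0]
    - [0,0,-15,0]
    - [0,0,-15,0]
    - [0,0,-10,0]
    - [0,0,0,0]
    - [0,0,0,0]

```text
clock: 2.6
tool_pos: [0.4898, -0.0865, 0.1312]
orientation: [179.9, 0.0, -40.1]
force: [0.4, -0.7, -0.3]
opening: 0.0008
```

```bash
python3 -c "
from h import *
print(get_obs()['tool_pos'])
s=save('wrist','w1.png'); save('scene','s1.png'); save('top','t1.png')
cv2.imwrite('pics/s1c.png',cv2.resize(cv2.imread('pics/s1.png')[130:330,250:470],None,fx=3,fy=3,interpolation=2))
"
```

```text
[ 0.48978821 -0.08651317  0.13124192]
```

View pics/w1.png

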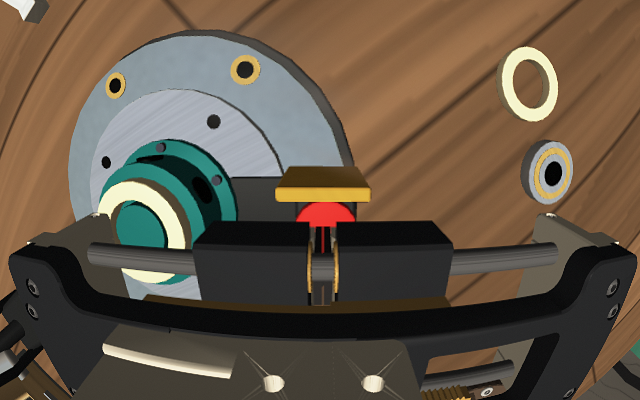

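View pics/s1c.png

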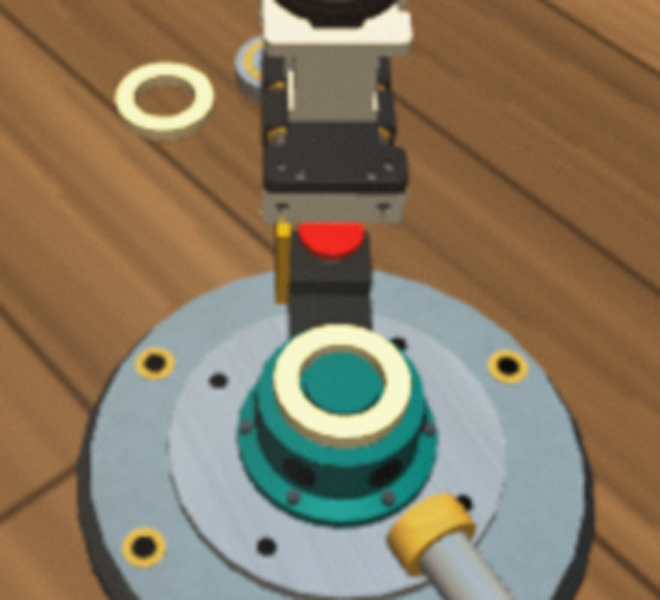

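The wrist view shows the fingers centred on the red head (325,212), with the yellow plate (323,185) ahead and a gap between. I'm descending onto the plunger.

Request:
jog_arm:
  commands:
    - [0,0,-10,0]
    - [0,0,-10,0]
    - [0,0,-10,0]
    - [0,0,-4,0]
    - [0,0,-2,0]
    - [0,0,-2,0]
    - [0,0,-2,0]
    - [0,0,-2,0]
    - [0,0,0,0]
    - [0,0,0,0]

```text
clock: 3.58
tool_pos: [0.4902, -0.087, 0.0899]
orientation: [-180.0, -0.0, -40.1]
force: [-1.3, 0.1, 4.1]
opening: 0.0006
```

Request:
jog_arm:
  commands:
    - [0,0,-2,0]
    - [0,0,-2,0]
    - [0,0,-2,0]
    - [0,0,0,0]
    - [0,0,0,0]
    - [0,0,0,0]
    - [0,0,-1,0]
    - [0,0,0,0]
    - [0,0,0,0]
    - [0,0,0,0]

```text
clock: 4.42
tool_pos: [0.4903, -0.0871, 0.083]
orientation: [-180.0, -0.0, -40.1]
force: [-1.7, -0.4, 7.5]
opening: 0.0006
```

Request:
jog_arm:
  commands:
    - [0,0,-1,0]
    - [0,0,0,0]
    - [0,0,-1,0]
    - [0,0,0,0]
    - [0,0,-1,0]
    - [0,0,0,0]
    - [0,0,0,0]
    - [0,0,0,0]
    - [0,0,0,0]
    - [0,0,0,0]

```text
clock: 5.25
tool_pos: [0.4904, -0.0871, 0.0801]
orientation: [-180.0, -0.0, -40.1]
force: [-3.3, -0.5, 8.6]
opening: 0.0008
```

Request:
jog_arm:
  commands:
    - [0,0,-0.5,0]
    - [1,-0.8,0,0]
    - [1,-0.8,0,0]
    - [1,-0.8,0,0]
    - [1,-0.8,0,0]
    - [1,-0.8,0,0]
    - [0,0,0,0]
    - [0,0,0,0]
    - [0,0,0,0]
    - [0,0,0,0]

```text
clock: 6.08
tool_pos: [0.4961, -0.091, 0.0799]
orientation: [-179.9, -0.1, -40.1]
force: [-2.2, -0.9, 8.8]
opening: 0.0008
```

```bash
python3 -c "
from h import *
print(get_obs()['tool_pos'],get_obs()['force'])
s=save('wrist','w2.png'); save('top','t2.png')
cv2.imwrite('pics/w2c.png',cv2.resize(cv2.imread('pics/w2.png')[20:280,60:400],None,fx=2.2,fy=2.2,interpolation=2))
"
```

```text
[ 0.49607655 -0.09098788  0.0798655 ] [-2.15109565 -0.86819144  8.77958398]
```

View pics/w2c.png

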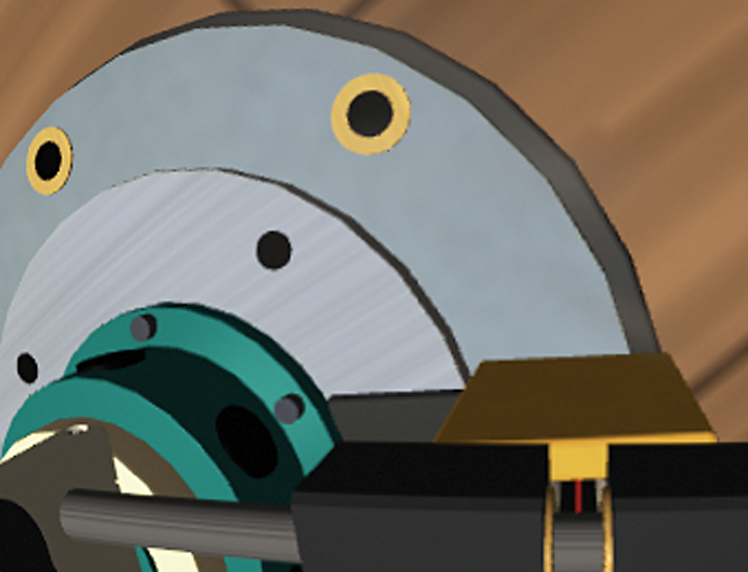

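```bash
python3 -c "
import numpy as np
a=np.radians(-122.5+1.5*np.arange(0,45)); p=np.c_[np.cos(a),np.sin(a)]*134
d=np.round(np.diff(p,axis=0),1)
for i in range(0,44,10): print([[x,y,0,1.5] for x,y in d[i:i+10].tolist()])
"
```

```text
[[3.0, -1.8, 0, 1.5], [3.0, -1.8, 0, 1.5], [3.1, -1.7, 0, 1.5], [3.1, -1.6, 0, 1.5], [3.2, -1.5, 0, 1.5], [3.2, -1.4, 0, 1.5], [3.2, -1.4, 0, 1.5], [3.3, -1.3, 0, 1.5], [3.3, -1.2, 0, 1.5], [3.3, -1.1, 0, 1.5]]
[[3.4, -1.0, 0, 1.5], [3.4, -0.9, 0, 1.5], [3.4, -0.8, 0, 1.5], [3.4, -0.7, 0, 1.5], [3.4, -0.7, 0, 1.5], [3.5, -0.6, 0, 1.5], [3.5, -0.5, 0, 1.5], [3.5, -0.4, 0, 1.5], [3.5, -0.3, 0, 1.5], [3.5, -0.2, 0, 1.5]]
[[3.5, -0.1, 0, 1.5], [3.5, -0.0, 0, 1.5], [3.5, 0.1, 0, 1.5], [3.5, 0.2, 0, 1.5], [3.5, 0.3, 0, 1.5], [3.5, 0.4, 0, 1.5], [3.5, 0.4, 0, 1.5], [3.5, 0.5, 0, 1.5], [3.5, 0.6, 0, 1.5], [3.4, 0.7, 0, 1.5]]
[[3.4, 0.8, 0, 1.5], [3.4, 0.9, 0, 1.5], [3.4, 1.0, 0, 1.5], [3.3, 1.1, 0, 1.5], [3.3, 1.2, 0, 1.5], [3.3, 1.2, 0, 1.5], [3.2, 1.3, 0, 1.5], [3.2, 1.4, 0, 1.5], [3.2, 1.5, 0, 1.5], [3.1, 1.6, 0, 1.5]]
[[3.1, 1.7, 0, 1.5], [3.0, 1.7, 0, 1.5], [3.0, 1.8, 0, 1.5], [3.0, 1.9, 0, 1.5]]
```

Request:
jog_arm:
  commands:
    - [1.5,-0.9,0,0.7]
    - [1.5,-0.9,0,0.7]
    - [1.5,-0.9,0,0.7]
    - [1.5,-0.9,0,0.7]
    - [0,0,0,0]
    - [0,0,0,0]
    - [0,0,0,0]
    - [0,0,0,0]
    - [0,0,0,0]
    - [0,0,0,0]

```text
clock: 7.02
tool_pos: [0.5021, -0.0947, 0.0799]
orientation: [-179.9, -0.1, -37.3]
force: [-0.9, -1.7, 8.3]
opening: 0.0004
```

Request:
jog_arm:
  commands:
    - [3.1,-1.7,0,1.5]
    - [3.1,-1.6,0,1.5]
    - [3.2,-1.5,0,1.5]
    - [3.2,-1.4,0,1.5]
    - [0,0,0,0]
    - [0,0,0,0]
    - [0,0,0,0]
    - [0,0,0,0]
    - [0,0,0,0]
    - [0,0,0,0]

```text
clock: 7.85
tool_pos: [0.5149, -0.1012, 0.0801]
orientation: [-180.0, -0.1, -31.3]
force: [-0.1, -3.0, 8.3]
opening: 0.0003
```

```bash
python3 -c "
from h import *
print(get_obs()['tool_pos'],get_obs()['force'])
s=save('wrist','w3.png'); save('scene','s3.png')
a=cv2.resize(cv2.imread('pics/w3.png')[20:280,60:400],None,fx=1.15,fy=1.15,interpolation=2)
b=cv2.resize(cv2.imread('pics/s3.png')[160:330,260:470],None,fx=1.9,fy=1.76,interpolation=2)
b=cv2.resize(b,(399,a.shape[0]));cv2.imwrite('pics/c3.png',np.hstack([a,b]))
"
```

```text
[ 0.51493542 -0.10118752  0.08005826] [-0.10275659 -3.01311268  8.31989394]
```

View pics/c3.png

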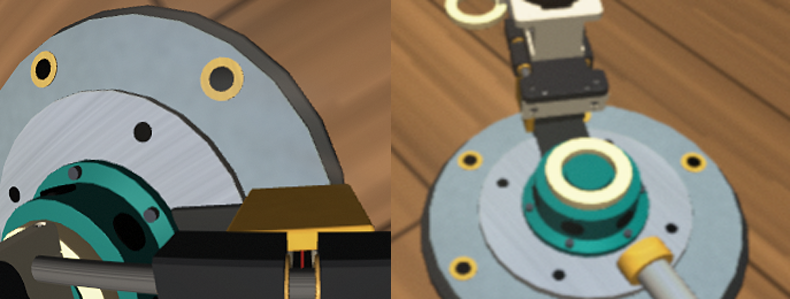

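Request:
jog_arm:
  commands:
    - [3.2,-1.4,0,1.5]
    - [3.3,-1.3,0,1.5]
    - [3.3,-1.2,0,1.5]
    - [3.3,-1.1,0,1.5]
    - [3.4,-1.0,0,1.5]
    - [3.4,-0.9,0,1.5]
    - [3.4,-0.8,0,1.5]
    - [3.4,-0.7,0,1.5]
    - [3.4,-0.7,0,1.5]
    - [3.5,-0.6,0,1.5]

```text
clock: 8.78
tool_pos: [0.5478, -0.1109, 0.0798]
orientation: [180.0, -0.1, -16.2]
force: [-1.6, -2.9, 8.8]
opening: 0.0005
```

Request:
jog_arm:
  commands:
    - [3.5,-0.5,0,1.5]
    - [3.5,-0.4,0,1.5]
    - [3.5,-0.3,0,1.5]
    - [3.5,-0.2,0,1.5]
    - [3.5,-0.1,0,1.5]
    - [3.5,0,0,1.5]
    - [3.5,0.1,0,1.5]
    - [3.5,0.2,0,1.5]
    - [0,0,0,0]
    - [0,0,0,0]

```text
clock: 9.62
tool_pos: [0.5769, -0.1123, 0.0802]
orientation: [179.9, -0.2, -4.3]
force: [0.4, -4.1, 8.0]
opening: 0.0004
```

```bash
python3 -c "
from h import *
print(get_obs()['tool_pos'],get_obs()['force'],get_obs()['joint_pos'])
s=save('wrist','w4.png'); save('scene','s4.png'); save('top','t4.png')
a=cv2.resize(cv2.imread('pics/t4.png')[110:280,130:310],(399,376),interpolation=2)
b=cv2.resize(cv2.imread('pics/s4.png')[170:370,260:460],(399,376),interpolation=2)
cv2.imwrite('pics/c4.png',np.hstack([a,b]))
"
```

```text
[ 0.57691332 -0.11234836  0.0802152 ] [ 0.43059158 -4.10351497  7.963728  ] [  8.08442207  20.01767913 -21.30067208   0.11422601 -48.52925195
  77.57574664]
```

View pics/c4.png

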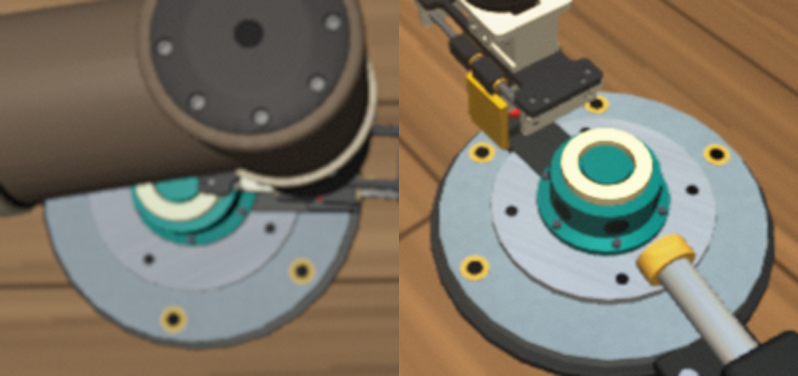

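View pics/w4.png

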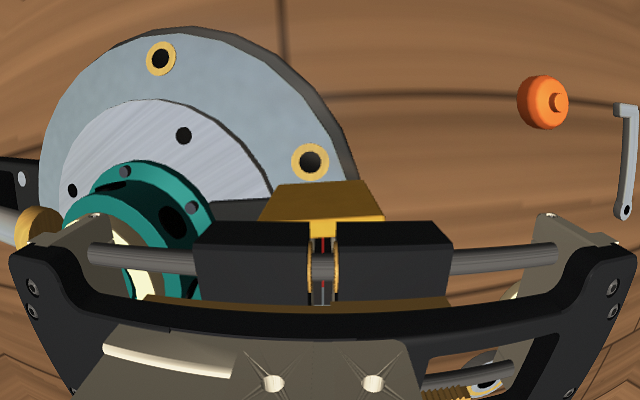

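```bash
python3 -c "
from h import *
q=load('scene0.png'); A=np.array([.568,.022])
def f(u,v):
  d=atz(q,u,v,.045)[:2]-A; return np.hypot(*d).round(4),np.degrees(np.arctan2(d[1],d[0])).round(1)
print('old',[f(x/3+259.7,y/3+169.7) for x,y in [(188,260),(236,427),(434,383),(370,223)]])
print('new',[f((x-399)/1.995+259.7,y/1.88+169.7) for x,y in [(512,211),(622,279),(692,190),(585,131)]])
d=np.array([.5769,-.1123])-A; print(np.degrees(np.arctan2(d[1],d[0])))
"
```

```text
old [(np.float64(0.0862), np.float64(-70.3)), (np.float64(0.0876), np.float64(19.0)), (np.float64(0.0865), np.float64(108.6)), (np.float64(0.0864), np.float64(-161.5))]
new [(np.float64(0.0862), np.float64(-30.7)), (np.float64(0.0871), np.float64(58.1)), (np.float64(0.0851), np.float64(147.7)), (np.float64(0.086), np.float64(-120.7))]
-86.2085784330923
```

Disc holes show the table turned about 39.5° so far. I'll continue pressed to about 51°, then release and let the pin ride while pushing the plate.

Request:
jog_arm:
  commands:
    - [3.5,0.3,0,1.5]
    - [3.5,0.4,0,1.5]
    - [3.5,0.4,0,1.5]
    - [3.5,0.5,0,1.5]
    - [3.5,0.6,0,1.5]
    - [3.4,0.7,0,1.5]
    - [3.4,0.8,0,1.5]
    - [3.4,0.9,0,1.5]
    - [0,0,0,0]
    - [0,0,0,0]

```text
clock: 10.6
tool_pos: [0.605, -0.1076, 0.0804]
orientation: [179.9, -0.2, 7.7]
force: [0.6, -3.2, 8.2]
opening: 0.0004
```

Request:
jog_arm:
  commands:
    - [0,0,2,0]
    - [0,0,3,0]
    - [0,0,4,0]
    - [0,0,4,0]
    - [0,0,3,0]
    - [0,0,0,0]
    - [0,0,0,0]
    - [0,0,0,0]
    - [0,0,0,0]
    - [0,0,0,0]

```text
clock: 11.43
tool_pos: [0.6029, -0.107, 0.0948]
orientation: [-180.0, 0.0, 7.7]
force: [0.2, -0.3, 0.4]
opening: 0.0003
```

```bash
cat > look.py <<'E'
from h import *
import sys
n=sys.argv[1]
o=get_obs();print(o['clock'],o['tool_pos'],o['force'])
s=save('wrist','w%s.png'%n); save('scene','s%s.png'%n)
b=cv2.resize(cv2.imread('pics/s%s.png'%n)[170:370,260:460],(600,600),interpolation=2)
cv2.imwrite('pics/c%s.png'%n,b)
E
python3 look.py 5
```

```text
11.4333 [ 0.60290485 -0.1070187   0.09483997] [ 0.1507922  -0.34569781  0.42026947]
```

View pics/c5.png

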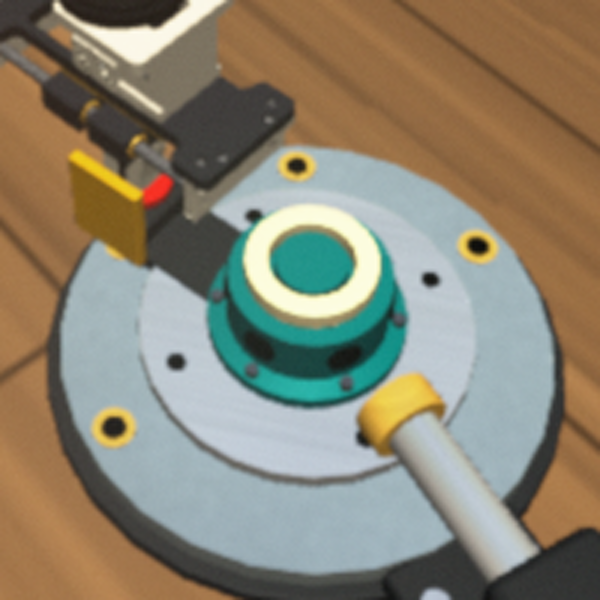

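View pics/w5.png

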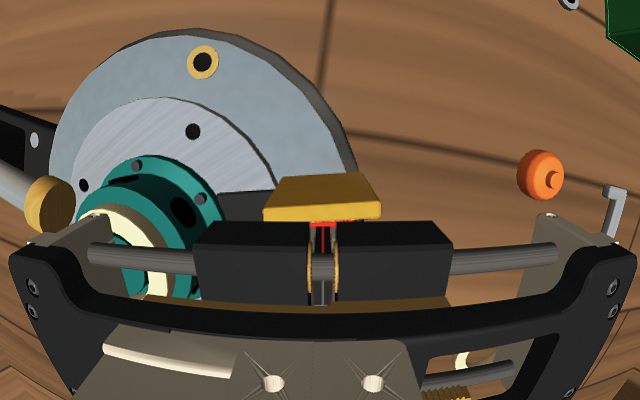

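```bash
cat > ang.py <<'E'
from h import *
q=load('scene0.png'); A=np.array([.568,.022])
def f(x,y):
  d=atz(q,x/3+259.7,y/3+169.7,.045)[:2]-A; return np.degrees(np.arctan2(d[1],d[0]))
def rot(l):
  print([round((f(x,y)+70.3)%90,1) for x,y in l])
E
python3 -c "
from ang import *
rot([(177,361),(254,216),(430,279)])"
```

```text
[np.float64(51.4), np.float64(51.8), np.float64(50.7)]
```

Request:
jog_arm:
  commands:
    - [0,0,2,0]
    - [0,0,2,0]
    - [2,0.6,0,0.5]
    - [2,0.6,0,0.5]
    - [1,0.3,0,0.5]
    - [1,0.3,0,0.5]
    - [0,0,0,0]
    - [0,0,0,0]
    - [0,0,0,0]
    - [0,0,0,0]

```text
clock: 12.37
tool_pos: [0.6089, -0.1052, 0.099]
orientation: [-180.0, 0.0, 9.7]
force: [-0.2, -0.3, 0.5]
opening: 0.0005
```

Request:
jog_arm:
  commands:
    - [1.4,0.5,0,0.6]
    - [1.4,0.5,0,0.6]
    - [1.4,0.5,0,0.6]
    - [1.4,0.5,0,0.6]
    - [1.4,0.5,0,0.6]
    - [1.4,0.5,0,0.6]
    - [1.4,0.5,0,0.6]
    - [1.4,0.5,0,0.6]
    - [0,0,0,0]
    - [0,0,0,0]

```text
clock: 13.2
tool_pos: [0.6194, -0.1013, 0.0989]
orientation: [-180.0, 0.1, 14.5]
force: [-4.7, 0.3, 2.7]
opening: 0.0002
```

```bash
python3 look.py 6
```

```text
13.2 [ 0.61940639 -0.10133467  0.09886797] [-4.65454014  0.33536689  2.66290782]
```

View pics/c6.png

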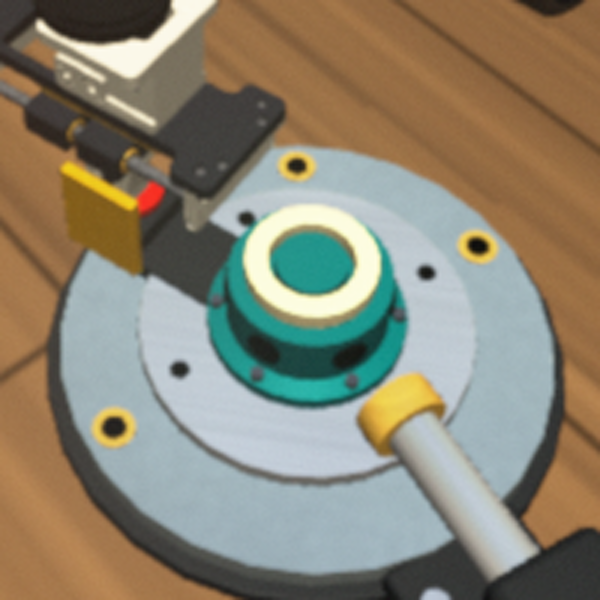

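Request:
jog_arm:
  commands:
    - [1.1,0.5,0,0.5]
    - [1.1,0.5,0,0.5]
    - [1.1,0.5,0,0.5]
    - [1.1,0.5,0,0.5]
    - [1.1,0.5,0,0.5]
    - [1.1,0.5,0,0.5]
    - [1.1,0.5,0,0.5]
    - [0,0,0,0]
    - [0,0,0,0]
    - [0,0,0,0]

```text
clock: 14.13
tool_pos: [0.6283, -0.0976, 0.0991]
orientation: [180.0, -0.0, 18.0]
force: [-0.8, -0.3, -0.6]
opening: 0.0005
```

```bash
python3 look.py 7; python3 -c "
from ang import *
rot([(180,369),(247,218),(426,272)])"
```

```text
14.1333 [ 0.62832362 -0.09760984  0.09906961] [-0.76872651 -0.30214608 -0.60780644]
[np.float64(55.3), np.float64(55.1), np.float64(54.5)]
```

View pics/c7.png

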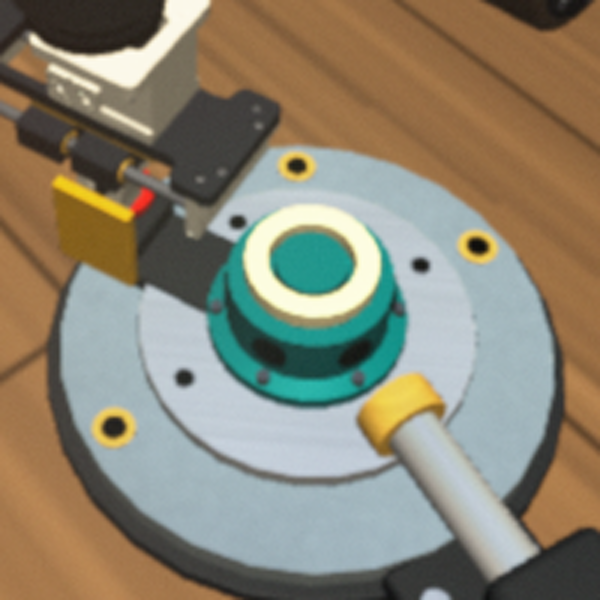

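```bash
python3 -c "
from ang import *
rot([(185,377),(237.5,221.5),(420.5,264.5)])"
```

```text
[np.float64(59.5), np.float64(59.8), np.float64(58.9)]
```

Request:
jog_arm:
  commands:
    - [0.7,0.3,0,0.3]
    - [0,0,0,0]
    - [0.7,0.3,0,0.3]
    - [0,0,0,0]
    - [0,0,0,0]
    - [0,0,0,0]
    - [0,0,0,0]
    - [0,0,0,0]
    - [0,0,0,0]
    - [0,0,0,0]

```text
clock: 15.07
tool_pos: [0.6293, -0.0972, 0.0991]
orientation: [180.0, -0.0, 18.6]
force: [-2.1, -1.8, 1.3]
opening: 0.0009
```

Request:
jog_arm:
  commands:
    - [0.7,0.3,0,0.3]
    - [0,0,0,0]
    - [0,0,0,0]
    - [0.7,0.3,0,0.3]
    - [0,0,0,0]
    - [0,0,0,0]
    - [0,0,0,0]
    - [0,0,0,0]
    - [0,0,0,0]
    - [0,0,0,0]

```text
clock: 15.9
tool_pos: [0.6304, -0.0966, 0.0991]
orientation: [-180.0, 0.0, 19.2]
force: [-4.4, -2.3, 3.7]
opening: 0.0005
```

```bash
python3 look.py 8
```

```text
15.9 [ 0.63040742 -0.09664899  0.09905606] [-4.43042378 -2.31025235  3.72974659]
```

View pics/c8.png

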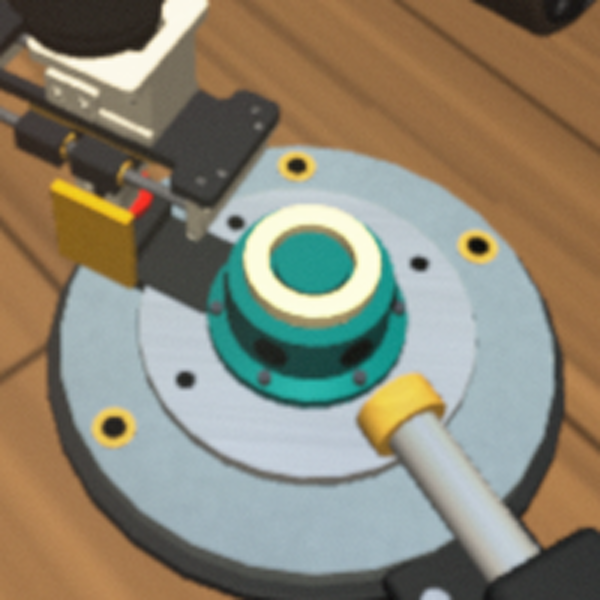

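View pics/w8.png

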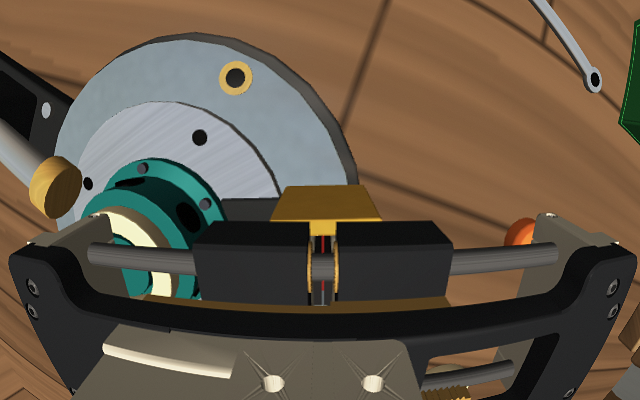

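```bash
python3 -c "
from ang import *
rot([(185.5,379.5),(236,222),(419,263.5)])"
```

```text
[np.float64(60.6), np.float64(60.5), np.float64(59.6)]
```

Request:
jog_arm:
  commands:
    - [0.8,0.4,0,0.2]
    - [0,0,0,0]
    - [0,0,0,0]
    - [0,0,0,0]
    - [0,0,0,0]
    - [0,0,0,0]
    - [0,0,0,0]
    - [0,0,0,0]
    - [0,0,0,0]
    - [0,0,0,0]

```text
clock: 16.83
tool_pos: [0.6306, -0.0966, 0.099]
orientation: [-180.0, 0.1, 19.4]
force: [-6.8, -2.7, 5.2]
opening: 0.0004
```

The force now rises without motion, so it looks locked. I'll back off, rise, and inspect.

Request:
jog_arm:
  commands:
    - [-1.5,-0.6,0,0]
    - [-1.5,-0.6,0,0]
    - [-1,-0.4,0,0]
    - [0,0,5,0]
    - [0,0,15,0]
    - [0,0,25,0]
    - [0,0,30,0]
    - [0,0,30,0]
    - [0,0,30,0]
    - [0,0,10,0]

```text
clock: 17.67
tool_pos: [0.6299, -0.0978, 0.25]
orientation: [179.8, -0.4, 19.4]
force: [0.4, -0.5, 0.3]
opening: 0.0004
```

Request:
jog_arm:
  commands:
    - [-12,-20,5,0]
    - [-12,-30,5,0]
    - [-12,-30,5,0]
    - [-12,-30,0,0]
    - [-12,-30,0,0]
    - [-12,-30,0,0]
    - [-10,-30,0,0]
    - [-10,-20,0,0]
    - [0,0,0,0]
    - [0,0,0,0]

```text
clock: 18.5
tool_pos: [0.5352, -0.3188, 0.2591]
orientation: [180.0, -0.0, 19.3]
force: [0.8, 0.1, -0.4]
opening: 0.0007
```

```bash
python3 look.py 9; python3 -c "
from h import *
save('top','t9.png');cv2.imwrite('pics/t9c.png',cv2.resize(cv2.imread('pics/t9.png')[110:280,130:310],None,fx=3.5,fy=3.5,interpolation=2))"
```

```text
18.5 [ 0.53518355 -0.318788    0.25912943] [ 0.79526698  0.13901631 -0.40574323]
```

View pics/c9.png

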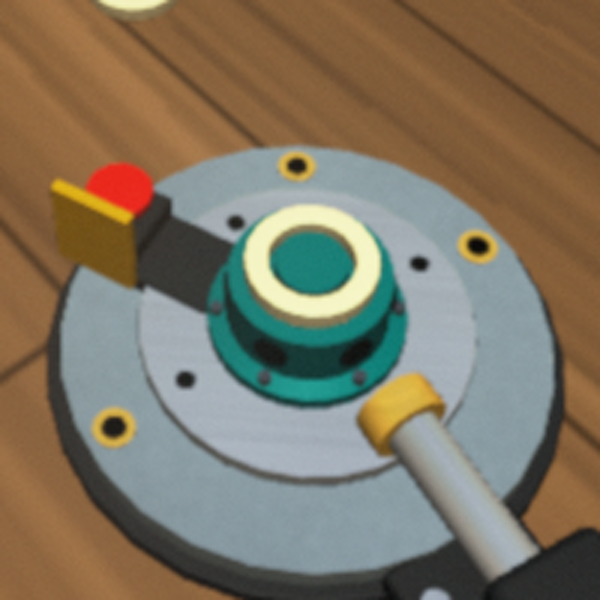

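View pics/t9c.png

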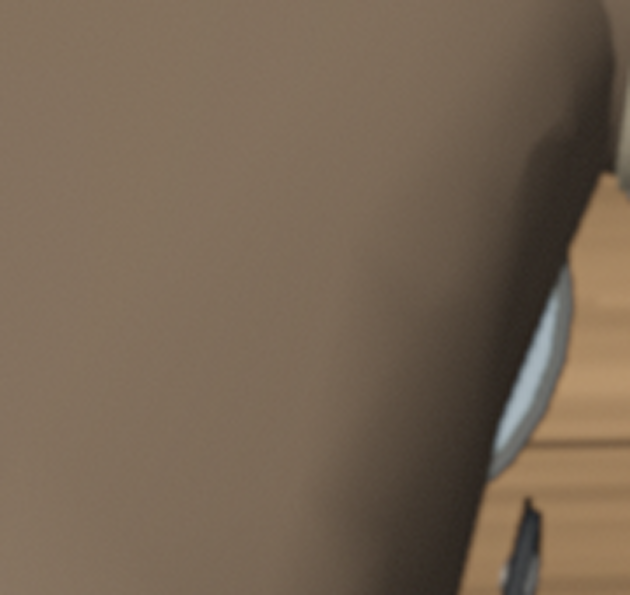

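```bash
python3 -c "
from h import *
from ang import *
q=load('scene0.png')
def cr(p): return ((proj(q,p)-[259.7,169.7])*3).round(1)
A=np.array([.5697,.0228]) # scene-only fit
for z in (.092,.082):
 for t in (59.5,60,60.6):
  th=np.radians(-130.49+t); c=A+.135*np.array([np.cos(th),np.sin(th)])
  a=np.linspace(0,6.28,73); e=np.array([cr([c[0]+.022*np.cos(x),c[1]+.022*np.sin(x),z]) for x in a])
  print(z,t,'top y',e[:,1].min(),'x range',e[:,0].min(),e[:,0].max())
c=A+.135*np.array([np.cos(np.radians(-130.49)),np.sin(np.radians(-130.49))])
e=np.array([cr([c[0]+.022*np.cos(x),c[1]+.022*np.sin(x),.092]) for x in a]);print('start',e.min(0),e.max(0))
im=load('s9.png')['image'].astype(int)
for n in ('scene0.png','s9.png'):
 im=load(n)['image'].astype(int); m=(im[:,:,0]>150)&(im[:,:,1]<80)&(im[:,:,2]<80)&(np.arange(640)>280)[None]; v,u=np.nonzero(m); print(n,((u.min()-260)*3,(u.max()+1-260)*3,(v.min()-170)*3,(v.max()+1-170)*3))
rot([(185.5,379.5),(236,222),(419,263.5)])
"
```

```text
0.092 59.5 top y 158.0 x range 86.5 156.0
0.092 60 top y 159.2 x range 85.5 155.1
0.092 60.6 top y 160.7 x range 84.3 153.9
0.082 59.5 top y 167.8 x range 87.6 156.5
0.082 60 top y 169.0 x range 86.5 155.5
0.082 60.6 top y 170.5 x range 85.3 154.3
start [268.3  83.4] [334.8 133. ]
scene0.png (np.int64(267), np.int64(336), np.int64(84), np.int64(135))
s9.png (np.int64(87), np.int64(153), np.int64(162), np.int64(213))
[np.float64(60.6), np.float64(60.5), np.float64(59.6)]
```

View pics/w9.png

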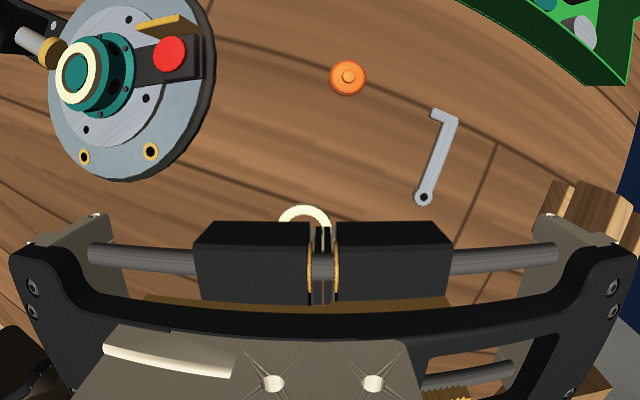

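Request:
jog_arm:
  commands:
    - [-12,-30,0,0]
    - [-12,-30,0,0]
    - [-12,-30,0,0]
    - [-12,-30,0,0]
    - [-12,-30,0,0]
    - [-12,-30,0,0]
    - [-10,-30,0,0]
    - [-10,-20,0,0]
    - [0,0,0,0]
    - [0,0,0,0]

```text
clock: 19.48
tool_pos: [0.4436, -0.5479, 0.2584]
orientation: [-180.0, 0.0, 19.3]
force: [0.2, 1.2, -0.6]
opening: 0.0003
```

```bash
python3 -c "
from h import *
save('top','t10.png');cv2.imwrite('pics/t10c.png',cv2.resize(cv2.imread('pics/t10.png')[110:280,130:310],None,fx=3.5,fy=3.5,interpolation=2))"
```

```text
(no output)
```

View pics/t10.png

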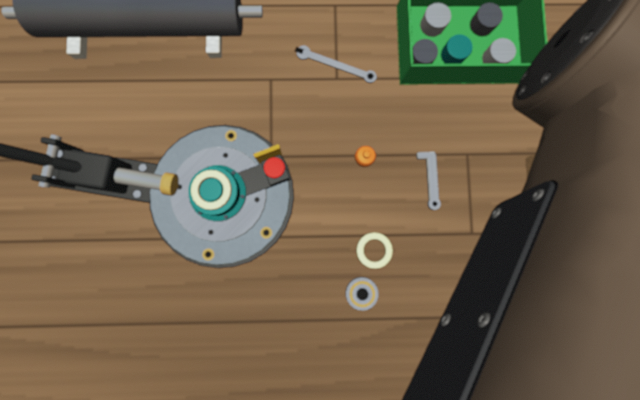

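View pics/t10c.png

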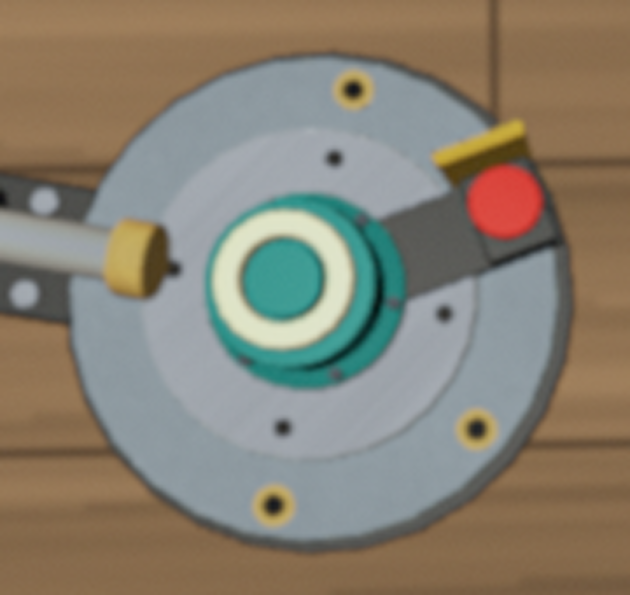

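```bash
python3 -c "
from h import *
def cen(n,lo):
  im=load(n)['image'].astype(float); w=np.clip(im[:,:,0]-1.2*np.maximum(im[:,:,1],im[:,:,2])-40,0,100)
  w[:,:200]=0; w[:, lo:]=0; w[:150]=0 ; w[270:]=0
  if n=='t10.png': w[185:]=0
  v,u=np.nonzero(w>50); ww=w[v,u]; return (u*ww).sum()/ww.sum(),(v*ww).sum()/ww.sum(),len(u),u.min(),u.max(),v.min(),v.max()
A=np.array([.56664,.02133])
for n,t0 in (('top0.png',0),('t10.png',60)):
  s=load(n); c=cen(n,300); print(n,c)
  for z in (.092,.082):
   for d in (-.6,0,.6):
    th=np.radians(-130.29+t0+d); print(z,d,proj(s,[A[0]+.135*np.cos(th),A[1]+.135*np.sin(th),z]).round(2))
b=[cv2.resize(cv2.imread('pics/'+n)[y:y+45,x:x+60],(390,292),interpolation=2) for n,x,y in (('scene0.png',330,185),('s9.png',270,210))]
cv2.imwrite('pics/pc.png',np.hstack(b))
"
```

```text
top0.png (np.float64(262.7343935790725), np.float64(231.96720882169748), 336, np.int64(253), np.int64(273), np.int64(222), np.int64(242))
0.092 -0.6 [262.28 232.56]
0.092 0 [262.73 232.03]
0.092 0.6 [263.17 231.49]
0.082 -0.6 [262.83 232.6 ]
0.082 0 [263.27 232.07]
0.082 0.6 [263.7  231.54]
t10.png (np.float64(273.8541919887637), np.float64(167.12254544472356), 333, np.int64(264), np.int64(284), np.int64(157), np.int64(177))
0.092 -0.6 [274.33 168.51]
0.092 0 [274.1  167.88]
0.092 0.6 [273.86 167.25]
0.082 -0.6 [274.71 169.35]
0.082 0 [274.48 168.73]
0.082 0.6 [274.25 168.12]
```

View pics/pc.png

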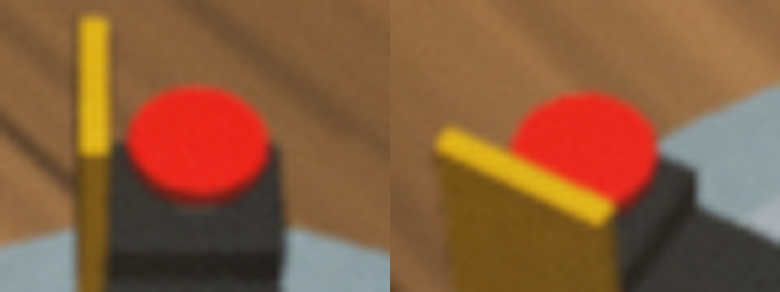

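```bash
python3 -c "
from h import *
print(get_obs()['clock']); print(close_job())"
```

```text
19.5333
the job is handed in; nothing more can be done
None
```

The table is indexed to the next hole and the job was handed in at 19.5 s.

- **What I did:** I pressed the plunger about 12 mm down with the closed fingertips and turned the table anticlockwise. Up to about 51° the pressed plunger was mostly dragged along. I then let it up so the pin rode on the ring, and pushed the yellow plate for the last 9°. At the hole the plate stopped moving, and I stopped pushing at about 7 N. I then backed off, lifted the hand and moved well clear.

- **Last checks:**
  - **Table:** the top camera puts it at about 60.6° by the plunger position, at the far end of the 0.01 rad play. The disc holes in the scene camera read 59.6–60.6°.
  - **Plunger:** its head in the top camera matches its fully-up height of 92 mm, not 82 mm. The scene camera agrees less exactly: the head's top edge is about 1–3 enlarged-crop pixels below the prediction for fully up, and about 7–8 above the one for 10 mm down.
  - **Other parts:** the cream ring is still seated on the housing, and the loose parts look unmoved.

No check failed.

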